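Book out a dust cap and snap it onto a coupling stud

ROBOT

A 6-joint arm with a two-finger parallel gripper is mounted at the origin on the work surface. World frame = base frame: x ahead of the robot, y to its left, z up, the work surface at z = 0. Lengths are in m, angles in rad, forces in N, time in s.
With the tool pointing down it reaches from about 0.4 to 0.825 m from the base axis. Payload 7 kg.
Tool frame: the origin (TCP) lies on the mounting face of the last link; the fingertips stand 173 mm ahead of it and the grasp point (between the pads) lies 155 mm ahead of it; z points along the fingers, y is the line along which they close (so a half turn about z gives the same grasp; the last joint's range is limited). The gripper opens to 85 mm and grips with 20 to 120 N. Pads are 22 mm wide; open, the fingers measure 114 mm over their backs; the gripper's body (76 mm by 85 mm) begins 54 mm behind the grasp point. The pads swing forward as they close: fully open they stand 13 mm farther back than shut.
Start: joints at [1.421, 0.359, 0.012, 0, -1.224, -0.288], TCP at [0.286, 0.611, 0.405] pointing down, gripper open.
Joint ranges: [-3.07, 3.07], [-1.43, 2.12], [-1.02, 1.25], [-3.03, 1.67], [-3.05, -0], [-3.03, 3.03]. Speed limits (rad/s): [2.39, 2.39, 3.01, 3.14, 3.14, 3.14].

INTERFACE

Orientations are given as [roll, pitch, yaw] about the fixed x, y, z axes, in that order (R = Rz(yaw) Ry(pitch) Rx(roll)).
In Python, from bench import robot, eyes, workorder gives the robot as it stands.
- The arm moves only by the tool drive_tool, never from a script. Its arguments are lists of equal length, an entry for each row: "grip": the closure, from 0 (fully open) to 1 (shut); "slide": the shift along the tool's x, y, z in cm, a list of three; "twist": the turn about the tool's z in degrees. A call has 1 to 20 rows; each row is the pose to reach, as a shift and turn from the pose commanded when the call began, along the tool's axes at that moment; what a row does not reach only later rows make up. A row lasts 1/8 s, in which the tool goes at most 62.5 mm and 10.7 degrees, less where a joint would pass 70% of its speed; a pose out of reach is approached as far as the arm can. A call with a gripper value outside its range is refused whole. The fingers move at their own pace and stop on an object; the grip force is fixed at half the most. Time passes only in rows, so rows that repeat a pose let the fingers close. It gives the time, the measured TCP pose, the force, the opening and the grip force at its end, in the units of the state.
- robot.get_state(): the state, without advancing time (a new reading comes with each control period).
- eyes.read_camera(name): name is "scene" or "top"; returns a dict with "color" (384x512x3 uint8, blue, green, red), "depth" (384x512 float32, m along the optical axis (not along the pixel's ray), 0 where there is no reading), "intrinsics" (3x3 intrinsics, pixels), "D" ([k1, k2, p1, p2, k3] as OpenCV has them; the pictures are not rectified), "R" (3x3) and "t" (3): a world point X has camera coordinates R X + t. Camera axes: x right, y down, z forward; pixel columns grow to the right and rows downward; lengths in m; the calibration is good to about 2 mm. A picture is of the moment at which its call begins.
- workorder.job_done(): hands the job in; it is judged then, once.
The state is a dict: "t": time; "q": joint angles; "qvel": joint speeds; "tau": joint torques, N m; "position": TCP position; "orientation": TCP orientation; "contact_force": force on the tool from outside, world axes, zero at the start; "torque": the same for the moment, N m; "gripper_width": finger opening in m; "finger_force": force on a finger pad.
Only numpy, scipy, OpenCV 4.12 (cv2) and the standard library are available. Lean on these libraries where they do the work, as an engineer would, in place of code of your own. Each camera call takes 0.05 s, during which the arm holds its last target. There are 200 camera calls.

TASK

Book out the red dust cap: take the yellow scanner from its cradle, hold it steady and upright with its nose about 7 cm above the middle of the red-striped label card for a second, and stand it back in the cradle. Then pick up the red cap, press it straight down onto the bare steel stud of the aluminium manifold until it clicks over the spring balls, and keep pressing firmly (about 10 N) so that the rubber seal stays squeezed. Finish while still holding the cap and pressing it, and leave the blue cap, bottle, tin, tape and tools where they are.

Things in the scene. Friction and masses are not known exactly. Their poses are not given: they have to be found in the camera images.
- scanner: Yellow stick scanner, round, 130 mm tall, 0.13 to 0.25 kg, standing nose-down in its cradle. Origin: centre of the flat nose (lower end, red window), +z up the stick; it reads along -z, out of the nose. Diameter 36 mm up to 38 mm above the nose, tapering to 30 mm at 46 mm; the 30 mm handle runs from 46 to 125 mm: grip it there from above.
- cradle_floor (a point): Centre of the floor inside the scanner's cradle, where the scanner's nose rests. The cradle is fixed: a black base 80 x 80 mm, 8 mm thick (this point is on its top), with a grey upright ring of inner diameter 46 mm, outer 58 mm, 30 mm high above this point.
- red_card_top (a point): Middle of the upper face of the label card with the red stripe: a fixed white card 50 (its x) x 70 (its y) mm, 3 mm thick, with black bars, lying flat on the bench; z up.
- blue_card_top (a point): The same point of the card with the blue stripe, not to be scanned; the same size. The two cards may change places.
- red_cap: Red plastic dust cap, round, mouth down on the bench, 0.05 kg. Origin: centre of its open lower rim, z up. Skirt and closing disc 36 mm in diameter, up to 31 mm above the origin; on top a ribbed knob 26 mm in diameter from 31 to 63 mm: grip the knob from above, fingertips just above the disc. A white lip in the mouth (opening 24 mm) snaps over the stud's balls.
- blue_cap: Blue cap of exactly the same shape, to be left alone. The two caps may change places.
- stud_seat (a point): On the axis of the manifold's bare upright steel stud, at the top of its unloaded black rubber seal ring (37 mm diameter, 6 mm thick), z up: the cap's origin belongs here. The stud, 19 mm diameter with a coned tip, ends 19 mm above this point; four brass spring balls, centred 8.7 mm above this point, stick out of it by 4.5 mm.
- manifold: Fixed aluminium block 90 (x) x 170 (y) mm, 45 mm high; origin: centre of its underside. The bare stud stands at y = +40 mm, an already fitted grey cap (rim 51 mm above the bench) at y = -40 mm. A cap pressed on the bare stud meets the balls about 10 mm above stud_seat, resists with about 8 to 10 N, clicks (the force drops, the cap is drawn down) about 5 mm above it, then rests on the seal.
- seal (a joint): Compression of the rubber seal under the cap, m: 0 unloaded, growing to 0.005 as it is pressed down; it pushes back with about 4 N per mm, so 10 N gives 0.0025.
- oil_bottle: Green bottle, 60 mm diameter, 140 mm tall, a bystander; origin at the centre of its underside.
- tin: Blue tin, 70 mm diameter, 70 mm tall, a bystander; origin at the centre of its underside.
- tape_roll: Yellow tape roll lying flat, 90 mm outer diameter, 25 mm high, a bystander; origin at the centre of its underside.
- wrench: Steel wrench lying on the bench, a bystander; origin at the middle of its underside.
- screwdriver: Screwdriver lying on the bench, a bystander; origin at the middle of its underside.
There are look-alikes about, which are no part of the job. There is more than one size of the red_cap; the job needs the smallest.

How it is judged:
By the outcome, as a careful person would: the job done as asked, in the order asked, and still so for the second after the job is handed in, while the arm keeps its last pose, push and grip.
It also fails if it takes over 64 s, if anything falls off the work surface, if the arm or the gripper's body presses on something with over 40 N, if the wrist force passes 120 N, or if a joint passes its speed limit or range.

## Working session

There is one attempt and no reset: what is moved stays moved. The work goes in short steps, Python scripts to look and compute and a tool call to move; the robot and the scene stay as the last step left them, time stands still between calls to the robot, and variables do not carry over. Pictures are saved under pics/ and viewed, at most 10 in all, crops included, and the job is handed in when it is done.

Besides the shell and the picture viewer there is one more tool, called after "Call:" in YAML: its name, and indented under it one key for each argument. drive_tool: Moves the arm, as the interface text tells. Its arguments: {"type":"object","properties":{"grip":{"type":"array","items":{"type":"number"}},"slide":{"type":"array","items":{"type":"array","items":{"type":"number"}}},"twist":{"type":"array","items":{"type":"number"}}},"required":["grip","slide","twist"]}

```bash
mkdir -p pics; python3 - <<'E'
from bench import robot, eyes
import cv2, numpy as np, pickle
for n in("scene","top"):
    d=eyes.read_camera(n); pickle.dump(d,open(f"pics/{n}0.pkl","wb")); cv2.imwrite(f"pics/{n}0.png",cv2.resize(d["color"],None,fx=1.5,fy=1.5))
    print(n,d["intrinsics"],d["D"],d["R"],d["t"],-d["R"].T@d["t"])
print(robot.get_state())
E
```

```text
scene [[442.73154277   0.         260.85421671]
 [  0.         442.73154277 188.52490459]
 [  0.           0.           1.        ]] [0.02362351 0.         0.         0.         0.        ] [[-7.70895543e-01  6.36961285e-01 -6.19300976e-04]
 [ 4.06696989e-01  4.91464673e-01 -7.70103911e-01]
 [-4.90222012e-01 -5.93921541e-01 -6.37918163e-01]] [ 0.39731423 -0.16650534  1.63433943] [1.17519416 0.7994271  0.91459445]
top [[379.51513019   0.         260.22936424]
 [  0.         379.51513019 191.35182399]
 [  0.           0.           1.        ]] [-0.08254516  0.          0.          0.          0.        ] [[-2.79030595e-02 -9.99604610e-01 -3.47040931e-03]
 [-9.91728008e-01  2.81179956e-02 -1.25239520e-01]
 [ 1.25287583e-01 -5.28636786e-05 -9.92120466e-01]] [0.02975927 0.56200074 1.32565621] [0.39209398 0.01401525 1.38569864]
{'t': 0.1, 'q': array([ 1.42110755e+00,  3.59318906e-01,  1.11935855e-02, -2.72211495e-04,
       -1.22409649e+00, -2.88072772e-01]), 'qvel': array([ 1.45692476e-03, -2.84982612e-03,  9.20126291e-04,  1.50636210e-03,
       -2.08896644e-03,  7.26284000e-05]), 'tau': array([-2.21677132e-03, -5.84765768e+01,  2.94109851e+01,  6.95472971e+00,
       -3.09524934e-03,  6.87152948e-06]), 'position': array([0.28609678, 0.61120133, 0.40388014]), 'orientation': array([ 3.14015320e+00, -1.59652868e-04, -4.37854115e-01]), 'contact_force': array([ 0.58911635,  0.13799141, -0.41352597]), 'torque': array([-0.00137224,  0.03133833,  0.04802916]), 'finger_force': 0.0, 'gripper_width': 0.0852894612879818}
```

View pics/scene0.png

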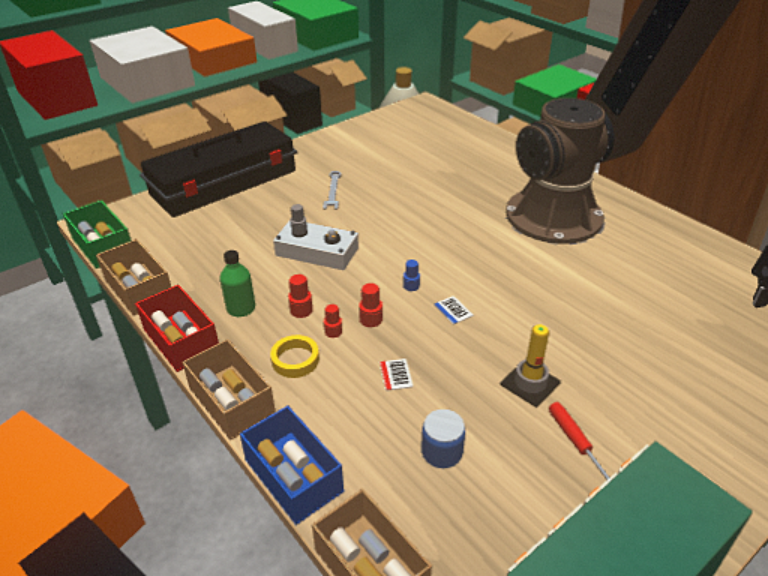

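View pics/top0.png

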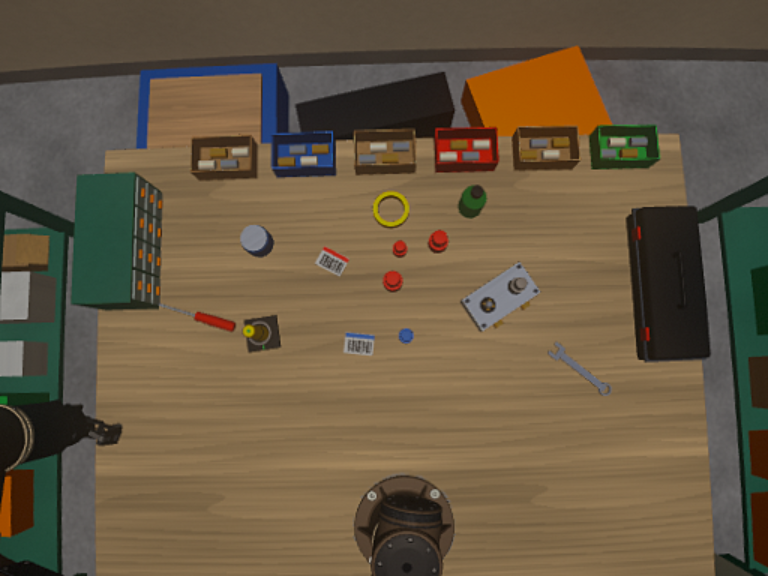

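The scene view shows the scanner at (541,330), the smallest red cap at (332,320), and the bare stud at (332,236). In the top view (both scaled 1.5x) the scanner top is at (249,331), the red card at (332,261), the small red cap at (400,248), the bare stud at (489,304), the fitted grey cap at (518,284), and the blue card at (359,344).

```bash
cat > h.py <<'E'
import cv2, numpy as np, pickle
def ray(d,px):
    p=cv2.undistortPoints(np.array(px,float).reshape(-1,1,2),d["intrinsics"],d["D"]).reshape(-1,2)
    r=np.c_[p,np.ones(len(p))]@d["R"]; return -d["R"].T@d["t"],r
def onz(d,px,z):
    c,r=ray(d,px); return c+r*((z-c[2])/r[:,2])[:,None]
def cloud(d,m):
    v,u=np.nonzero(m&(d["depth"]>0)); c,r=ray(d,np.c_[u,v]); return c+r*d["depth"][v,u][:,None]
def tri(d1,p1,d2,p2):
    c1,r1=ray(d1,p1);c2,r2=ray(d2,p2);A=np.c_[r1[0],-r2[0]];s=np.linalg.lstsq(A,c2-c1,rcond=None)[0]
    a,b=c1+s[0]*r1[0],c2+s[1]*r2[0]; return (a+b)/2,np.linalg.norm(a-b)
def hsv(d): return cv2.cvtColor(d["color"],cv2.COLOR_BGR2HSV)
def box(m,x0,x1,y0,y1):
    o=np.zeros_like(m); o[y0:y1,x0:x1]=m[y0:y1,x0:x1]; return o
def red(d): h=hsv(d); return ((h[...,0]<8)|(h[...,0]>172))&(h[...,1]>130)&(h[...,2]>60)
def yel(d): h=hsv(d); return (h[...,0]>20)&(h[...,0]<35)&(h[...,1]>150)&(h[...,2]>90)
def blobs(m,amin=15):
    n,l,s,c=cv2.connectedComponentsWithStats(m.astype(np.uint8)); return [(s[i],c[i],l==i) for i in range(1,n) if s[i][4]>=amin]
E
python3 - <<'E'
from h import *
S,T=[pickle.load(open(f"pics/{n}0.pkl","rb")) for n in("scene","top")]
np.set_printoptions(precision=4,suppress=True)
for nm,d,rois in(("S",S,[(190,280,170,270)]),("T",T,[(200,310,145,205)])):
  for x in rois:
    for s,c,m in blobs(box(red(d),*x)):
        p=cloud(d,m); zt=np.percentile(p[:,2],95); q=p[p[:,2]>zt-.006]
        print(nm,"red",s,c,"zt",zt,"topmid",(q.min(0)+q.max(0))/2, "ext",np.ptp(q,0)[:2],"all ext",np.ptp(p,0))
for nm,d,x in(("S",S,(335,375,210,265)),("T",T,(155,190,205,240))):
    for s,c,m in blobs(box(yel(d),*x)):
        p=cloud(d,m); print(nm,"yel",s,c,"z",np.percentile(p[:,2],[2,98]),"mean",p.mean(0))
        for lo in(.05,.07,.09,.11,.125):
            q=p[(p[:,2]>lo)&(p[:,2]<lo+.02)]
            if len(q):print(lo,len(q),(q.min(0)+q.max(0))/2,np.ptp(q,0))
# ring of cradle & bench plane & manifold
p=cloud(T,np.ones((384,512),bool)); 
def roi(d,x): return cloud(d,box(np.ones((384,512),bool),*x))
for nm,d,x in(("T",T,(150,200,200,245)),("S",S,(330,380,225,275))):
    p=roi(d,x); q=p[(p[:,2]>.03)&(p[:,2]<.045)]; print(nm,"ring",len(q),np.percentile(q,[3,97],axis=0))
    q=p[(p[:,2]>.003)&(p[:,2]<.013)]; print("base",len(q),np.median(q,0))
for nm,d,x in(("T",T,(300,370,165,230)),("S",S,(170,250,120,190))):
    p=roi(d,x); q=p[(p[:,2]>.041)&(p[:,2]<.049)]; r=cv2.minAreaRect(q[:,:2].astype(np.float32)*1000); print(nm,"manif",len(q),np.median(q[:,2]),r)
    q=p[p[:,2]>.055]; print("hi",len(q))
    for lo in(.052,.06,.068,.08,.1):
        q=p[(p[:,2]>lo)&(p[:,2]<lo+.012)]; print(lo,len(q),np.median(q,0) if len(q) else"")
p=roi(T,(230,300,240,270)); print("bench",np.percentile(p[:,2],[5,50,95]))
h=hsv(T); w=(h[...,1]<70)&(h[...,2]>110); m=box(w,205,240,160,190); b=max(blobs(m),key=lambda b:b[0][4]); print("card",b[0],b[1])
m=box(red(T)|w,205,240,160,190).astype(np.uint8); m=cv2.morphologyEx(m,cv2.MORPH_CLOSE,np.ones((5,5)))
c=max(cv2.findContours(m,0,1)[0],key=cv2.contourArea); pw=onz(T,c.reshape(-1,2),.003); print("redcard",cv2.minAreaRect((pw[:,:2]*1000).astype(np.float32)))
E
```

```text
S red [192 183  16  29 362] [199.5    197.3895] zt 0.08473033227342686 topmid [ 0.6731 -0.101   0.0826] ext [0.034  0.0309] all ext [0.0926 0.1132 0.0879]
S red [239 189  16  29 370] [246.8135 203.6486] zt 0.08442217339083735 topmid [0.5817 0.0113 0.0825] ext [0.0329 0.0319] all ext [0.103  0.1015 0.0895]
S red [216 203  12  22 213] [221.4789 213.9906] zt 0.0640755234121494 topmid [ 0.6594 -0.0073  0.063 ] ext [0.0243 0.0257] all ext [0.0663 0.0685 0.069 ]
S red [254 241   7  19  61] [257.     250.2131] zt 0.007388156783209747 topmid [0.6532 0.1495 0.0055] ext [0.0349 0.0625] all ext [0.0349 0.0625 0.0087]
T red [286 153  13  14 137] [292.0365 159.8978] zt 0.08751208189250187 topmid [ 0.6711 -0.1041  0.0868] ext [0.0289 0.0287] all ext [0.0571 0.0439 0.0892]
T red [262 160  10  11  76] [266.1316 165.1447] zt 0.06773045971428349 topmid [ 0.6575 -0.0092  0.066 ] ext [0.0252 0.0213] all ext [0.0437 0.0329 0.069 ]
T red [215 164  18  11  48] [223.4375 169.1667] zt 0.009123252552183204 topmid [0.6513 0.1474 0.0064] ext [0.0355 0.0626] all ext [0.0403 0.0626 0.01  ]
T red [255 181  14  13 
[... 1078 characters left out ...]
, 32.376258850097656)
hi 152
0.052 75 [ 0.522  -0.2228  0.0535]
0.06 36 [ 0.5179 -0.2188  0.0676]
0.068 26 [ 0.5141 -0.216   0.0715]
0.08 33 [ 0.5462 -0.27    0.0844]
0.1 6 [ 0.5482 -0.2775  0.1107]
S manif 608 0.045543969364161385 ((535.0264892578125, -245.6721649169922), (95.38107299804688, 171.94386291503906), 32.430816650390625)
hi 297
0.052 67 [ 0.5471 -0.2632  0.0565]
0.06 58 [ 0.546  -0.2178  0.0669]
0.068 44 [ 0.5656 -0.2655  0.0734]
0.08 117 [ 0.6632 -0.1097  0.0838]
0.1 27 [ 0.5624 -0.2713  0.108 ]
bench [-0.0034  0.0013  0.0061]
card [210 167  21  17 127] [220.0394 174.8819]
redcard ((636.0473022460938, 157.5401611328125), (71.51856231689453, 48.87554168701172), 60.01298904418945)
```

```bash
cat >> h.py <<'E'
def go(x,y,z,yaw=None):
    from bench import robot
    from scipy.spatial.transform import Rotation as Ro
    s=robot.get_state(); R=Ro.from_euler("xyz",s["orientation"]).as_matrix()
    print("slide cm",np.round(R.T@(np.array([x,y,z])-s["position"])*100,2),"twist",None if yaw is None else round(np.degrees((s["orientation"][2]-np.radians(yaw)+np.pi)%(2*np.pi)-np.pi),1),"t",s["t"])
E
python3 -c "
from h import *
go(.464,.331,.39);go(.464,.331,.258)"
```

```text
slide cm [27.99 17.83  1.42] twist None t 0.1
slide cm [27.99 17.81 14.62] twist None t 0.1
```

Call:
drive_tool:
  grip: [0.2, 0.2, 0.2, 0.2, 0.2, 0.2, 0.2, 0.2, 0.2]
  slide:
    - [28, 17.8, 1.4]
    - [28, 17.8, 1.4]
    - [28, 17.8, 1.4]
    - [28, 17.8, 1.4]
    - [28, 17.8, 1.4]
    - [28, 17.8, 1.4]
    - [28, 17.8, 1.4]
    - [28, 17.8, 1.4]
    - [28, 17.8, 1.4]
  twist: [0, 0, 0, 0, 0, 0, 0, 0, 0]

```text
t: 1.23
position: [0.4638, 0.3325, 0.3906]
orientation: [3.142, 0.0, -0.436]
contact_force: [0.7, 0.1, 0.2]
gripper_width: 0.0684
finger_force: 0.0
```

Call:
drive_tool:
  grip: [0.2, 0.2, 0.2, 0.2, 0.6, 1, 1, 1, 1]
  slide:
    - [0, 0, 5]
    - [0, 0, 10]
    - [0, 0, 13.2]
    - [0, 0, 13.2]
    - [0, 0, 13.2]
    - [0, 0, 13.2]
    - [0, 0, 13.2]
    - [0, 0, 13.2]
    - [0, 0, 13.2]
  twist: [0, 0, 0, 0, 0, 0, 0, 0, 0]

```text
t: 2.35
position: [0.4645, 0.3315, 0.2606]
orientation: [-3.139, -0.001, -0.438]
contact_force: [-2.5, -1.4, 5.1]
gripper_width: 0.0288
finger_force: 58.5
```

Call:
drive_tool:
  grip: [1, 1, 1, 1]
  slide:
    - [0, 0, -3]
    - [0, 0, -6.7]
    - [0, 0, -6.7]
    - [0, 0, -6.7]
  twist: [0, 0, 0, 0]

```text
t: 2.85
position: [0.464, 0.3311, 0.3259]
orientation: [-3.141, 0.0, -0.438]
contact_force: [0.5, 0.7, -3.1]
gripper_width: 0.0283
finger_force: 59.6
```

```bash
python3 -c "
from h import *
go(.638,.159,.3256)"
```

```text
slide cm [2.306e+01 8.200e+00 1.000e-02] twist None t 2.85
```

Call:
drive_tool:
  grip: [1, 1, 1, 1, 1, 1, 1, 1, 1]
  slide:
    - [4, 1.4, 0]
    - [8, 2.9, 0]
    - [12, 4.3, 0]
    - [16, 5.7, 0]
    - [20, 7.1, 0]
    - [23, 8.2, 0]
    - [23, 8.2, 0]
    - [23, 8.2, 0]
    - [23, 8.2, 0]
  twist: [0, 0, 0, 0, 0, 0, 0, 0, 0]

```text
t: 3.98
position: [0.6372, 0.1603, 0.3254]
orientation: [3.141, 0.0, -0.437]
contact_force: [-1.1, -0.8, -2.1]
gripper_width: 0.0289
finger_force: 59.5
```

```bash
python3 - <<'E'
from h import *
from bench import robot, eyes
np.set_printoptions(precision=4,suppress=True)
D={n:eyes.read_camera(n) for n in("scene","top")}; pickle.dump(D,open("pics/c1.pkl","wb"))
d=D["scene"]; print(robot.get_state()["position"])
for s,c,m in blobs(box(yel(d),220,340,140,270)):
    p=cloud(d,m); print(s,c,np.percentile(p,[3,97],axis=0))
    for lo in np.arange(.06,.2,.02):
        q=p[(p[:,2]>lo)&(p[:,2]<lo+.02)]
        if len(q)>5: print(round(lo,2),len(q),(q.min(0)+q.max(0))/2)
cv2.imwrite("pics/c1.png",cv2.resize(d["color"][110:290,180:380],None,fx=3,fy=3))
E
```

```text
[0.6373 0.1603 0.3258]
[259 197   4  23  41] [260.5366 208.6341] [[0.6489 0.1585 0.1323]
 [0.6556 0.1704 0.2046]]
0.12 6 [0.6496 0.1633 0.1346]
0.14 12 [0.65   0.1633 0.1501]
0.16 8 [0.6513 0.1632 0.1685]
0.18 11 [0.6527 0.1638 0.1898]
[259 220  12  15 140] [264.4714 227.2429] [[0.6286 0.1573 0.0809]
 [0.6535 0.178  0.1206]]
0.08 62 [0.641  0.1681 0.0901]
0.1 71 [0.6408 0.1669 0.1101]
0.12 6 [0.6464 0.1654 0.122 ]
```

View pics/c1.png

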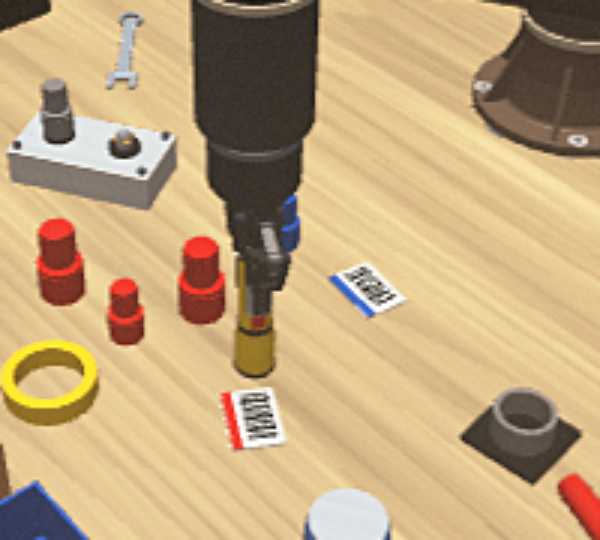

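The scanner hangs upright with its nose at crop (254,370), directly above the red card at crop (252,418). I will dwell there and then return it.

Call:
drive_tool:
  grip: [1, 1, 1, 1, 1, 1, 1, 1, 1, 1, 1]
  slide:
    - [0, 0, 0]
    - [0, 0, 0]
    - [0, 0, 0]
    - [0, 0, 0]
    - [0, 0, 0]
    - [0, 0, 0]
    - [0, 0, 0]
    - [0, 0, 0]
    - [0, 0, 0]
    - [0, 0, 0]
    - [0, 0, 0]
  twist: [0, 0, 0, 0, 0, 0, 0, 0, 0, 0, 0]

```text
t: 5.45
position: [0.6379, 0.1596, 0.3257]
orientation: [-3.142, -0.0, -0.438]
contact_force: [-0.9, -0.5, -2.1]
gripper_width: 0.0285
finger_force: 59.5
```

Call:
drive_tool:
  grip: [1, 1, 1, 1, 1, 1, 1, 1, 1]
  slide:
    - [-4, -1.4, 0]
    - [-8, -2.9, 0]
    - [-12, -4.3, 0]
    - [-16, -5.7, 0]
    - [-20, -7.1, 0]
    - [-23, -8.2, 0]
    - [-23, -8.2, 0]
    - [-23, -8.2, 0]
    - [-23, -8.2, 0]
  twist: [0, 0, 0, 0, 0, 0, 0, 0, 0]

```text
t: 6.58
position: [0.4648, 0.3309, 0.3257]
orientation: [3.141, -0.0, -0.439]
contact_force: [0.7, -0.0, -3.1]
gripper_width: 0.0287
finger_force: 59.5
```

Call:
drive_tool:
  grip: [1, 1, 1, 1, 1]
  slide:
    - [0, 0, 2]
    - [0, 0, 4]
    - [0, 0, 5.8]
    - [0, 0, 6.5]
    - [0, 0, 6.5]
  twist: [0, 0, 0, 0, 0]

```text
t: 7.2
position: [0.4649, 0.3311, 0.2611]
orientation: [-3.141, -0.0, -0.438]
contact_force: [-0.1, -0.2, -1.9]
gripper_width: 0.0289
finger_force: 59.7
```

Call:
drive_tool:
  grip: [1, 1, 0.6, 0.2, 0.2, 0.2, 0.2, 0.2, 0.2]
  slide:
    - [0, 0, 0.1]
    - [0, 0, 0.1]
    - [0, 0, 0.1]
    - [0, 0, 0.1]
    - [0, 0, 0.1]
    - [0, 0, 0.1]
    - [0, 0, -4]
    - [0, 0, -9]
    - [0, 0, -14]
  twist: [0, 0, 0, 0, 0, 0, 0, 0, 0]

```text
t: 8.32
position: [0.4642, 0.3313, 0.4021]
orientation: [3.141, 0.0, -0.438]
contact_force: [0.8, 0.6, -0.1]
gripper_width: 0.0681
finger_force: 0.0
```

```bash
python3 - <<'E'
from h import *
go(.6585,-.008,.36,-47.5)
from bench import eyes
d=eyes.read_camera("scene"); cv2.imwrite("pics/c2.png",cv2.resize(d["color"][110:290,180:400],None,fx=3,fy=3))
E
```

```text
slide cm [31.98 22.49  4.22] twist 22.4 t 8.325
```

View pics/c2.png

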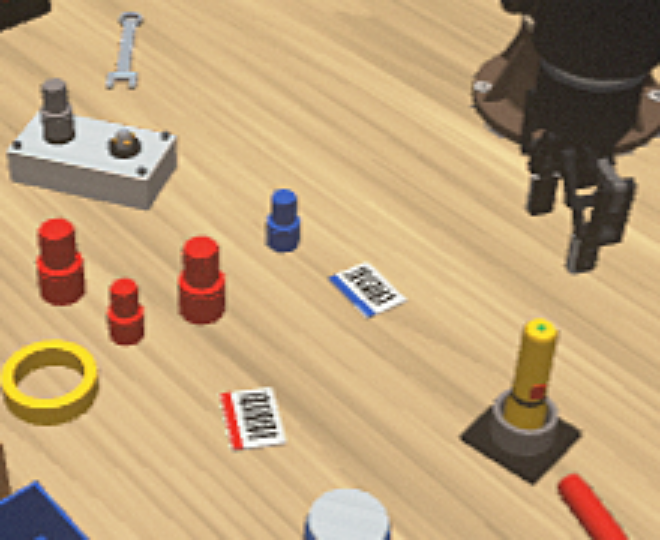

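The scanner stands back in its cradle at crop (530,380) and its top LED shows green. I'll go to the small red cap next.

Call:
drive_tool:
  grip: [0.3, 0.3, 0.3, 0.3, 0.3, 0.3, 0.3, 0.3, 0.3, 0.3]
  slide:
    - [5.3, 3.7, 0]
    - [10.6, 7.5, 0]
    - [16, 11.2, 1]
    - [21.3, 15, 2]
    - [26.6, 18.7, 4.2]
    - [32, 22.5, 4.2]
    - [32, 22.5, 4.2]
    - [32, 22.5, 4.2]
    - [32, 22.5, 4.2]
    - [32, 22.5, 4.2]
  twist: [4, 8, 12, 16, 20, 22.4, 22.4, 22.4, 22.4, 22.4]

```text
t: 9.62
position: [0.6584, -0.0068, 0.3592]
orientation: [-3.141, -0.0, -0.827]
contact_force: [-0.0, 0.0, -0.3]
gripper_width: 0.0597
finger_force: 0.0
```

```bash
python3 - <<'E'
from h import *
go(.6585,-.008,.206,-47.5)
E
```

```text
slide cm [ 0.09  0.08 15.32] twist 0.1 t 9.625
```

Call:
drive_tool:
  grip: [0.3, 0.3, 0.3, 0.3, 0.3, 1, 1, 1, 1, 1]
  slide:
    - [0.1, 0.1, 5]
    - [0.1, 0.1, 10]
    - [0.1, 0.1, 14]
    - [0.1, 0.1, 15.2]
    - [0.1, 0.1, 15.2]
    - [0.1, 0.1, 15.2]
    - [0.1, 0.1, 15.2]
    - [0.1, 0.1, 15.2]
    - [0.1, 0.1, 15.2]
    - [0.1, 0.1, 15.2]
  twist: [0, 0, 0, 0, 0, 0, 0, 0, 0, 0]

```text
t: 10.88
position: [0.6593, -0.0094, 0.2086]
orientation: [-3.139, -0.002, -0.828]
contact_force: [-1.1, 0.4, 5.9]
gripper_width: 0.0246
finger_force: 58.6
```

Call:
drive_tool:
  grip: [1, 1, 1, 1, 1]
  slide:
    - [0, 0, -4]
    - [0, 0, -9]
    - [0, 0, -12]
    - [0, 0, -12]
    - [0, 0, -12]
  twist: [0, 0, 0, 0, 0]

```text
t: 11.5
position: [0.6582, -0.0096, 0.3265]
orientation: [-3.141, 0.0, -0.829]
contact_force: [-0.3, 0.5, -1.3]
gripper_width: 0.024
finger_force: 59.0
```

```bash
python3 - <<'E'
from h import *
go(.5126,-.2127,.328)
E
```

```text
slide cm [ 5.14 24.46 -0.15] twist None t 11.5
```

Call:
drive_tool:
  grip: [1, 1, 1, 1, 1, 1, 1, 1, 1]
  slide:
    - [1, 4.5, 0]
    - [2, 9, 0]
    - [3, 13.5, 0]
    - [4, 18, 0]
    - [5.1, 22.5, 0]
    - [5.1, 24.5, 0]
    - [5.1, 24.5, 0]
    - [5.1, 24.5, 0]
    - [5.1, 24.5, 0]
  twist: [0, 0, 0, 0, 0, 0, 0, 0, 0]

```text
t: 12.62
position: [0.5132, -0.2119, 0.3265]
orientation: [3.141, 0.0, -0.828]
contact_force: [-1.2, -0.4, -0.7]
gripper_width: 0.0238
finger_force: 59.1
```

```bash
python3 - <<'E'
from h import *
from bench import robot, eyes
np.set_printoptions(precision=4,suppress=True)
D={n:eyes.read_camera(n) for n in("scene","top")}; pickle.dump(D,open("pics/c3.pkl","wb"))
d=D["scene"]; print(robot.get_state()["position"])
for s,c,m in blobs(box(red(d),180,270,80,175),30):
    p=cloud(d,m); print(s,c,np.percentile(p,[3,97],axis=0))
    z=np.arange(.10,.2,.01)
    for lo in z:
        q=p[(p[:,2]>lo)&(p[:,2]<lo+.01)]
        if len(q)>5: print(round(lo,2),len(q),(q.min(0)+q.max(0))/2,q.mean(0))
cv2.imwrite("pics/c3.png",cv2.resize(d["color"][60:210,160:310],None,fx=4,fy=4,interpolation=cv2.INTER_CUBIC))
E
```

```text
[ 0.5131 -0.212   0.3265]
[180  99   8  12  75] [183.5733 104.3867] [[ 0.4099 -0.584   0.0489]
 [ 0.4452 -0.5674  0.0858]]
[215 123  11  21 110] [220.4636 136.7909] [[ 0.5    -0.2126  0.1198]
 [ 0.5302 -0.1923  0.1793]]
0.12 23 [ 0.5143 -0.2028  0.1251] [ 0.5183 -0.2005  0.1255]
0.13 26 [ 0.5182 -0.2028  0.1349] [ 0.5196 -0.1992  0.1348]
0.14 29 [ 0.5178 -0.2022  0.145 ] [ 0.5206 -0.1997  0.1454]
0.15 13 [ 0.5136 -0.1991  0.1543] [ 0.5112 -0.1995  0.1532]
0.17 8 [ 0.5042 -0.2058  0.175 ] [ 0.5054 -0.2041  0.1757]
```

View pics/c3.png

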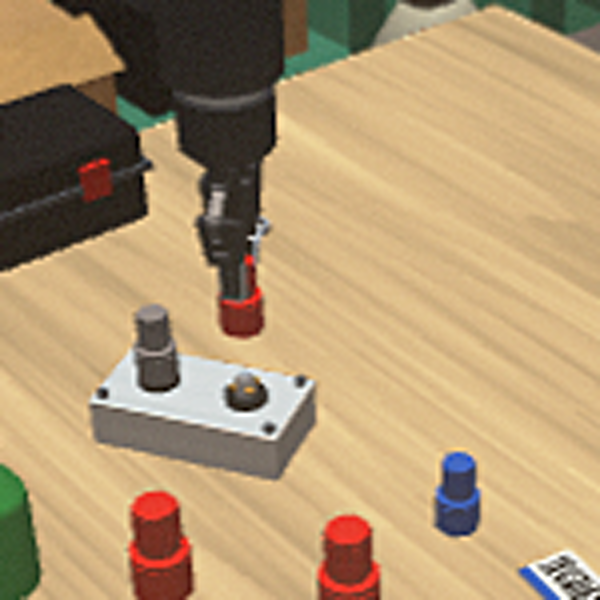

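The cap hangs upright at crop (241,310), above the bare stud at crop (246,385). I'll compare their axes by fitting circles in the same view.

```bash
python3 - <<'E'
from h import *
from scipy.optimize import least_squares
np.set_printoptions(precision=4,suppress=True)
D=pickle.load(open("pics/c3.pkl","rb")); d=D["scene"]; S0=pickle.load(open("pics/scene0.pkl","rb")); T0=pickle.load(open("pics/top0.pkl","rb"))
def fit(p,r,g): return least_squares(lambda c:np.hypot(*(p[:,:2]-c).T)-r,g,loss="soft_l1",f_scale=.002).x, len(p)
m=box(red(d),205,235,118,150); p=cloud(d,m)
print("cap skirt",fit(p[(p[:,2]>.115)&(p[:,2]<.148)],.018,[.51,-.21]))
v,u=np.nonzero(box(red(d),205,235,134,144)); 
sk=[(np.nonzero(m[r])[0].min()+np.nonzero(m[r])[0].max())/2 for r in range(134,142)]; print("cols",sk)
right=d["R"][0,:2]/np.linalg.norm(d["R"][0,:2])
P=onz(d,[[np.mean(sk),137.5]],.133)[0]; print("cap lateral",P[:2]@right, "TCP lateral",np.array([.5131,-.212])@right,"rows",np.nonzero(m.any(1))[0][[0,-1]])
for nm,c in(("c3",d),("S0",S0)):
    q=cloud(c,box(np.ones((384,512),bool),205,235,145,172))
    print(nm,"stud",fit(q[(q[:,2]>.056)&(q[:,2]<.066)&(np.hypot(q[:,0]-.513,q[:,1]+.213)<.02)],.0095,[.51,-.21]))
    g=c["color"][145:166,212:232].astype(int).sum(2); dark=g<330
    n,l,s,ce=cv2.connectedComponentsWithStats(dark.astype(np.uint8)); i=1+np.argmax(s[1:,4]); cc=ce[i]+[212,145]; print("dark blob",s[i],cc, "bbox ctr col",212+s[i][0]+(s[i][2]-1)/2)
    print(" stud lateral",onz(c,[[212+s[i][0]+(s[i][2]-1)/2,cc[1]]],.053)[0][:2]@right)
q=cloud(T0,box(np.ones((384,512),bool),300,370,165,230)); print("T stud",fit(q[(q[:,2]>.066)&(np.hypot(q[:,0]-.513,q[:,1]+.213)<.02)],.005,[.51,-.21]))
g=T0["color"][190:216,310:342].astype(int).sum(2); n,l,s,ce=cv2.connectedComponentsWithStats((g<300).astype(np.uint8)); 
for i in range(1,n):
    if s[i,4]>20: print("T dark",s[i],ce[i]+[310,190],onz(T0,[ce[i]+[310,190]],.055))
E
```

```text
cap skirt (array([ 0.5125, -0.2131]), 73)
cols [np.float64(223.0), np.float64(219.5), np.float64(219.5), np.float64(220.0), np.float64(219.5), np.float64(220.0), np.float64(220.0), np.float64(220.5)]
cap lateral -0.5276979044672312 TCP lateral -0.5305823971600538 rows [123 143]
c3 stud (array([ 0.514 , -0.2127]), 19)
dark blob [ 4 10 11  8 61] [221.1967 158.9836] bbox ctr col 221.0
 stud lateral -0.5294858103390455
S0 stud (array([ 0.513 , -0.2133]), 20)
dark blob [ 4 10 11  8 61] [221.1967 158.9836] bbox ctr col 221.0
 stud lateral -0.5294858103390455
T stud (array([ 0.5121, -0.214 ]), 23)
T dark [ 0  1 11  3 21] [314.5714 191.5714] [[ 0.5539 -0.1782  0.055 ]]
T dark [10  8 11 11 84] [324.7143 202.9881] [[ 0.5123 -0.2123  0.055 ]]
T dark [ 0 14  8 12 29] [313.1724 209.8966] [[ 0.4891 -0.1704  0.055 ]]
```

Call:
drive_tool:
  grip: [1, 1, 1, 1, 1, 1, 1]
  slide:
    - [0.1, 0, 2]
    - [0.1, 0, 4]
    - [0.1, 0, 4.4]
    - [0.1, 0, 4.8]
    - [0.1, 0, 5.2]
    - [0.1, 0, 5.5]
    - [0.1, 0, 5.5]
  twist: [0, 0, 0, 0, 0, 0, 0]

```text
t: 13.6
position: [0.5132, -0.2134, 0.2717]
orientation: [-3.142, 0.0, -0.829]
contact_force: [0.9, -0.4, -0.0]
gripper_width: 0.0242
finger_force: 59.1
```

Call:
drive_tool:
  grip: [1, 1, 1, 1, 1]
  slide:
    - [0, 0, 0.2]
    - [0, 0, 0.4]
    - [0, 0, 0.5]
    - [0, 0, 0.6]
    - [0, 0, 0.6]
  twist: [0, 0, 0, 0, 0]

```text
t: 14.22
position: [0.5135, -0.2134, 0.2667]
orientation: [-3.141, -0.001, -0.828]
contact_force: [-1.6, 0.6, 7.0]
gripper_width: 0.0245
finger_force: 60.0
```

Call:
drive_tool:
  grip: [1, 1, 1, 1]
  slide:
    - [0, 0, 0.1]
    - [0, 0, 0.2]
    - [0, 0, 0.3]
    - [0, 0, 0.3]
  twist: [0, 0, 0, 0]

```text
t: 14.72
position: [0.5133, -0.2133, 0.262]
orientation: [-3.142, 0.0, -0.829]
contact_force: [2.6, 0.1, -6.8]
gripper_width: 0.0241
finger_force: 59.1
```

Call:
drive_tool:
  grip: [1, 1, 1, 1]
  slide:
    - [0, 0, 0.1]
    - [0, 0, 0.2]
    - [0, 0, 0.3]
    - [0, 0, 0.3]
  twist: [0, 0, 0, 0]

```text
t: 15.22
position: [0.5131, -0.2134, 0.2599]
orientation: [3.141, 0.0, -0.829]
contact_force: [0.4, 0.3, -0.5]
gripper_width: 0.0241
finger_force: 59.3
```

Call:
drive_tool:
  grip: [1, 1, 1, 1, 1]
  slide:
    - [0, 0, 0.1]
    - [0, 0, 0.2]
    - [0, 0, 0.3]
    - [0, 0, 0.3]
    - [0, 0, 0.3]
  twist: [0, 0, 0, 0, 0]

```text
t: 15.85
position: [0.5132, -0.2135, 0.2575]
orientation: [-3.142, -0.001, -0.828]
contact_force: [-2.4, 0.8, 7.1]
gripper_width: 0.0243
finger_force: 60.1
```

Call:
drive_tool:
  grip: [1, 1, 1, 1, 1]
  slide:
    - [0, 0, 0.1]
    - [0, 0, 0.1]
    - [0, 0, 0.1]
    - [0, 0, 0.1]
    - [0, 0, 0.1]
  twist: [0, 0, 0, 0, 0]

```text
t: 16.48
position: [0.5132, -0.2135, 0.2568]
orientation: [-3.142, -0.001, -0.828]
contact_force: [-3.8, 1.0, 10.4]
gripper_width: 0.0243
finger_force: 60.4
```

```bash
python3 - <<'E'
from h import *
from bench import eyes,robot
d=eyes.read_camera("scene"); cv2.imwrite("pics/c4.png",cv2.resize(d["color"][60:260,160:400],None,fx=3,fy=3,interpolation=cv2.INTER_CUBIC))
s=robot.get_state(); print(s["position"],s["contact_force"])
E
```

```text
[ 0.51325059 -0.21350879  0.2568378 ] [-3.43478477  0.83740221 10.85134841]
```

View pics/c4.png

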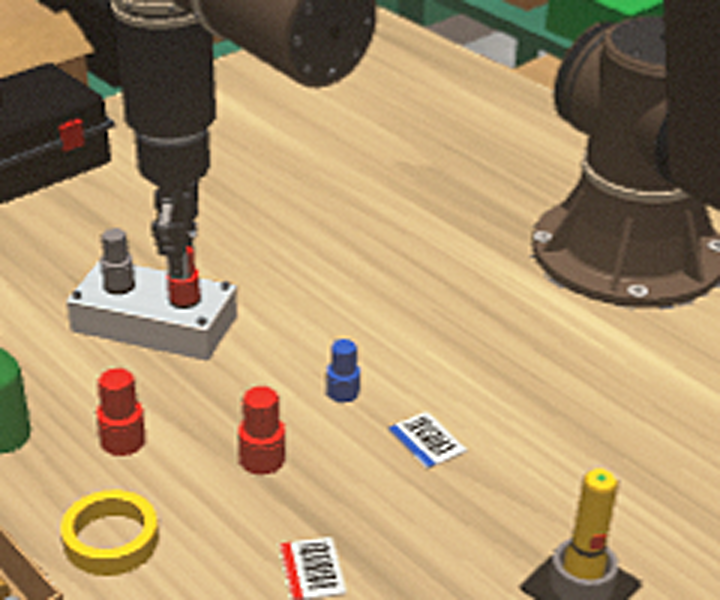

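The cap is seated on the stud at crop (183,290), level with the fitted grey cap and pressed at about 10.5 N. The scanner is in its cradle and everything else is where it was.

```bash
python3 -c "
from bench import workorder
print(workorder.job_done())"
```

```text
the job is handed in; nothing more can be done
None
```

I scanned the red card, returned the scanner to its cradle, clicked the small red cap onto the bare stud, and handed the job in at about 16.5 s with the arm still holding the cap and pressing it at about 10.5 N; no verdict came back.

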